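# Lay out the pot rests in a row

### The job

Set out the three wooden pot rests for the hot dishes: two lie askew on the long dark serving board, the third stands on edge in the small wooden rack. Lay the third one flat on the board too, and line all three up end to end in one straight row along the middle of the board's width, square with the board and wholly on it, with even gaps of about 15 mm between neighbours. The order does not matter; do not disturb the canister, the pepper mill or the bowl.

Things in the scene. Friction and masses are not known exactly. Their poses are not given: they have to be found in the camera images.
- board: long dark wooden serving board, fixed to the counter, 420 mm long (its y axis), 130 mm wide (x), 10 mm thick; origin at the centre of its underside, on the counter (z = 0); its flat top is 10 mm above that
- rest_a: wooden slatted pot rest, a flat block 110 mm long (its y axis), 60 mm wide (x) and 20 mm thick (z), about 0.1 kg; origin at its very centre; either face may be up. Starts flat and askew on the board, on its -y half
- rest_b: wooden slatted pot rest, a flat block 110 mm long (its y axis), 60 mm wide (x) and 20 mm thick (z), about 0.1 kg; origin at its very centre; either face may be up. Starts flat and askew on the board, on its +y half
- rest_c: wooden slatted pot rest, a flat block 110 mm long (its y axis), 60 mm wide (x) and 20 mm thick (z), about 0.1 kg; origin at its very centre; either face may be up. Starts on its long edge in the rack's middle slot, its top edge 68 mm above the counter, its y axis level along the slot and its z axis level across it
- rack: low wooden rack, fixed, 108 mm (x) by 130 mm (y), origin at the centre of its underside; an 8 mm base with three slots along y, 25 mm wide and spaced 33 mm, between 8 mm dividers whose tops are 30 mm above the counter; the middle slot holds rest_c, the other two are empty. Stands left or right of the board
- canister: white ceramic canister with wooden cap, 90 mm across, 120 mm tall, origin under its centre; on the other side of the board from the rack; to be left alone
- mill: turned wooden pepper mill, 56 mm across, 178 mm tall, origin under its centre; to be left alone
- bowl: blue ceramic bowl, 140 mm across, 55 mm tall, origin under its centre, beyond the board; to be left alone
Not all that is in view belongs to the job. What is shaped like the rest_a but blue is not meant.

How it is judged:
By the outcome, as a careful person would: the job done as asked, in the order asked, and still so for the second after the job is handed in, with the robot touching nothing.
It also fails if it takes over 64 s, if anything falls off the work surface, if the arm or the gripper's body presses on something with over 40 N, if the wrist force passes 120 N, or if a joint passes its speed limit or range.

### The arm

A 7-joint arm with a two-finger parallel gripper is mounted at the origin on the work surface. World frame = base frame: x ahead of the robot, y to its left, z up, the work surface at z = 0. Lengths are in m, angles in degrees, forces in N, time in s.
With the tool pointing down it reaches from about 0.425 to 0.95 m from the base axis. Payload 16.7 kg.
Tool frame: the origin (TCP) lies at the centre of the arm's flange, where the gripper is bolted on; the fingertips stand 199 mm ahead of it and the grasp point (between the pads) lies 180 mm ahead of it; z points along the fingers, y is the line along which they close (so a half turn about z gives the same grasp; the last joint's range is limited). The gripper opens to 94 mm and grips with 3 to 60 N. Pads are 16 mm wide; open, the fingers measure 119 mm over their backs; the gripper's body (75 mm by 177 mm) begins 78 mm behind the grasp point.
Start: joints at [-82.993, 24.414, 4.234, 92.017, -1.954, 63.644, -3.845], TCP at [0.181, 0.65, 0.405] pointing down, gripper open.
Joint ranges: [-163.25, 163.25], [-28.42, 122.38], [-70.27, 78.77], [12.13, 141.07], [-58.53, 238.53], [9.26, 117.41], [-156.51, 156.51]. Speed limits (degrees/s): [108.29, 108.29, 136.94, 136.94, 172.46, 172.46, 172.46].

### API

Orientations are given as [roll, pitch, yaw] about the fixed x, y, z axes, in that order (R = Rz(yaw) Ry(pitch) Rx(roll)).
In Python, from rig import robot gives the robot as it stands. The module is installed in compiled form; this text tells all that it offers.
- The arm moves only by the tool send_rows, never from a script. Its argument "steps" is a list of rows, each an object with "delta_pos": the shift along the tool's x, y, z in mm, a list of three; "twist": the turn about the tool's z in degrees; "jaw": the finger opening in mm, from 0 to 94. A call has 1 to 10 rows; each row shifts and turns the commanded pose from where the row before left it, along the tool's axes as they then stand; what a row does not reach is not made up. A row lasts 1/12 s, in which the tool goes at most 41.7 mm and 7.16 degrees, less where a joint would pass 70% of its speed; a pose out of reach is approached as far as the arm can. A call with a gripper value outside its range is refused whole. The fingers move at their own pace and stop on an object; "newtons" is the grip in N (left out, the last holds). Time passes only in rows, so rows that do not move let the fingers close. It gives the time, the measured TCP pose, the force, the opening and the grip force at its end, in the units of the state.
- robot.sense(): the state, without advancing time (a new reading comes with each control period).
- robot.camera(name): name is "side" or "top"; returns the picture (420x560x3 uint8, red, green, blue); there is no depth.
- robot.calibration(name): a dict with "camera_matrix" (3x3 intrinsics, pixels), "rvec" (rotation vector, rad) and "tvec" (3), from world to camera coordinates, as OpenCV has them. Camera axes: x right, y down, z forward; pixel columns grow to the right and rows downward; lengths in m; the calibration is good to about 2 mm. A picture is of the moment at which its call begins. calibration takes no time and is no camera call.
- robot.close_job(): hands the job in; it is judged then, once.
Trained networks look in the newest picture that a camera, given by its name, has taken for a name from the list of things; names that differ only in an ending like _2 or _b are one class to them, and where a whole thing is asked for, a point or a joint stands for the part that bears it (a point fixed in the world has none). Each returns a list of dicts, best first, with "confidence" (0 to 1); they miss things now and then, are a little off and sometimes report something else, mostly with a low value. They report only what shows in the picture. A call takes as long as a camera call. They do not tell look-alikes from the thing itself.
- robot.spot_in(query, camera): "point" ([x, y, z] in m, in world coordinates, good to about 4 mm: the middle of the surface that is visible of it).
- robot.landmark_of(query, camera): "point" ([x, y, z] in m, in world coordinates, good to about 4 mm: a listed point, or the origin of a listed thing).
The state is a dict: "time": time; "q": joint angles; "joint_velocities": joint speeds; "effort": joint torques, N m; "ee_pos": TCP position; "eef_rot": TCP orientation; "ft_force": force on the tool from outside, world axes, zero at the start; "torque": the same for the moment, N m; "grip_width": finger opening in m; "grip_force": force on a finger pad.
Only numpy, scipy, OpenCV 4.12 (cv2) and the standard library are available. Lean on these libraries where they do the work, as an engineer would, in place of code of your own. Each camera call takes 0.05 s, during which the arm holds its last target. There are 200 camera calls.

## Working session

There is one attempt and no reset: what is moved stays moved. The work goes in short steps, Python scripts to look and compute and a tool call to move; the robot and the scene stay as the last step left them, time stands still between calls to the robot, and variables do not carry over. Pictures are saved under pics/ and viewed, at most 10 in all, crops included, and the job is handed in when it is done.

Besides the shell and the picture viewer there is one more tool, called after "Request:" by a JSON object that holds its "op" and its "data". send_rows: Moves the arm, as the interface text tells. Its arguments: {"type":"object","properties":{"steps":{"type":"array"},"newtons":{"type":"number"}},"required":["steps"]}

```bash
mkdir -p pics
cat > h.py <<'E'
import numpy as np, cv2
from rig import robot
def P(cam):
    c=robot.calibration(cam);return np.array(c["camera_matrix"],float),np.array(c["rvec"],float),np.array(c["tvec"],float)
def proj(cam,pts):
    K,r,t=P(cam);return cv2.projectPoints(np.array(pts,float).reshape(-1,1,3),r,t,K,None)[0].reshape(-1,2)
def back(cam,uv,z):
    K,r,t=P(cam);R=cv2.Rodrigues(r)[0];C=-R.T@t.reshape(3)
    uv=np.array(uv,float).reshape(-1,2);d=(R.T@np.linalg.inv(K)@np.c_[uv,np.ones(len(uv))].T).T
    return C+d*((z-C[2])/d[:,2])[:,None]
def tri(uv1,uv2,a="top",b="side"):
    M=[]
    for c in(a,b):
        K,r,t=P(c);M.append(K@np.c_[cv2.Rodrigues(r)[0],t.reshape(3)])
    X=cv2.triangulatePoints(M[0],M[1],np.array(uv1,float).reshape(-1,2).T,np.array(uv2,float).reshape(-1,2).T);return (X[:3]/X[3]).T
def shot(cam,name):
    im=np.array(robot.camera(cam));cv2.imwrite(f"pics/{name}.png",im[...,::-1]);return im
E
python3 - <<'E'
from h import *
np.set_printoptions(precision=4,suppress=True)
for c in("top","side"):
    shot(c,c+"0")
    for n in("rest_a","rest_b","rest_c","board","rack","canister","mill","bowl"):
        if n in("rest_b","rest_c"):continue
        print(c,n,[(np.round(d["point"],3).tolist(),round(d["confidence"],2),proj(c,[d["point"]]).round().tolist()[0]) for d in robot.landmark_of(n,c)])
s=robot.sense();print(s["time"],s["ee_pos"],s["eef_rot"],s["ft_force"])
E
```

```text
top rest_a [([0.639, 0.029, 0.011], 0.78, [269.0, 201.0]), ([0.486, 0.059, 0.019], 0.72, [256.0, 261.0]), ([0.561, 0.347, 0.041], 0.72, [139.0, 229.0]), ([0.459, -0.116, 0.018], 0.58, [327.0, 272.0])]
top board [([0.459, -0.028, -0.003], 0.88, [291.0, 273.0]), ([0.562, 0.349, 0.0], 0.69, [143.0, 231.0])]
top rack [([0.565, 0.349, -0.001], 0.85, [143.0, 230.0])]
top canister [([0.564, -0.361, -0.001], 0.68, [424.0, 231.0]), ([0.561, 0.348, 0.004], 0.32, [143.0, 231.0])]
top mill [([0.734, 0.294, 0.005], 0.84, [167.0, 164.0])]
top bowl [([0.783, -0.124, -0.002], 0.82, [329.0, 147.0])]
side rest_a [([0.463, -0.116, 0.018], 0.9, [202.0, 262.0]), ([0.56, 0.348, 0.037], 0.76, [233.0, 152.0]), ([0.641, 0.026, 0.009], 0.6, [274.0, 221.0]), ([0.483, 0.059, 0.019], 0.58, [210.0, 214.0])]
side board [([0.463, -0.033, -0.002], 0.97, [203.0, 245.0])]
side rack [([0.56, 0.347, -0.002], 0.79, [234.0, 163.0])]
side canister [([0.563, -0.359, -0.001], 0.86, [260.0, 357.0])]
side mill [([0.732, 0.291, 0.0], 0.65, [291.0, 169.0])]
side bowl [([0.786, -0.122, -0.0], 0.9, [345.0, 259.0])]
0.7 [0.1812 0.6502 0.4047] [-179.9972   -0.0047  164.4226] [ 0.5628 -0.2507 -0.2103]
```

View pics/top0.png

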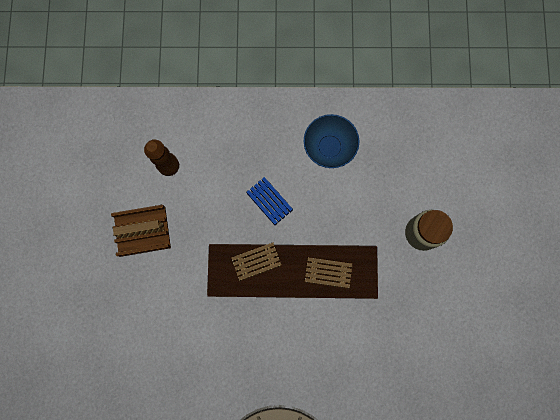

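View pics/side0.png

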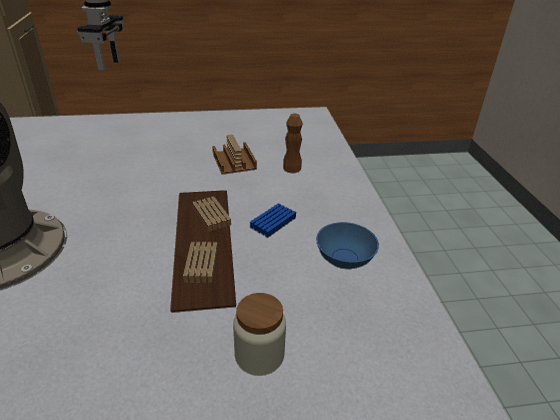

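The top view shows four rest-shaped things: blue (269,201), tan on the board at (256,261) and (328,272), and one on edge in the rack at (139,230). The blue one is the decoy; the three tan ones fit the description. The board spans columns 208–377 and rows 244–297. Next I'll measure poses from masks and check with an enlarged crop.

```bash
cat >> h.py <<'E'
def masks(im):
    hsv=cv2.cvtColor(im,cv2.COLOR_RGB2HSV);h,s,v=[hsv[...,i].astype(int) for i in range(3)]
    tan=((h<30)&(s>70)&(v>95)).astype(np.uint8); dark=((h<25)|(h>170))&(s>90)&(v<=95)
    return tan,dark.astype(np.uint8)
def blobs(m,roi,amin):
    q=np.zeros_like(m);x0,y0,x1,y1=roi;q[y0:y1,x0:x1]=m[y0:y1,x0:x1]
    q=cv2.morphologyEx(q,cv2.MORPH_CLOSE,np.ones((5,5),np.uint8))
    n,l,st,c=cv2.connectedComponentsWithStats(q)
    return [np.argwhere(l==i)[:,::-1] for i in range(1,n) if st[i,4]>amin]
def fit(cam,pix,z):
    """pixel blob (flat rectangle at height z) -> centre, sizes, yaw of long axis"""
    X=back(cam,pix,z)[:,:2]; (c,wh,a)=cv2.minAreaRect((X*1000).astype(np.float32))
    if wh[0]<wh[1]: a+=90
    d=np.deg2rad(a);m=X.mean(0)*1000
    S=np.cov((X*1000).T);w,V=np.linalg.eigh(S);pa=np.rad2deg(np.arctan2(V[1,1],V[0,1]))%180
    return np.round(c,1),np.round(m,1),np.round(sorted(wh),1),round(a%180,1),round(pa,1),np.round(np.sqrt(12*w),1)
E
python3 - <<'E'
from h import *
im=cv2.imread("pics/top0.png")[...,::-1].copy();tan,dark=masks(im)
for b in blobs(tan,(205,240,382,300),300):print("top rest",len(b),fit("top",b,.03))
for b in blobs(tan|dark,(203,238,384,303),3000):print("top board",len(b),fit("top",b,.01))
t=blobs(tan,(100,215,180,245),80)
for b in t:print("rack rest top",len(b),fit("top",b,.068))
ims=cv2.imread("pics/side0.png")[...,::-1].copy();tan2,dark2=masks(ims)
for b in blobs(tan2,(180,190,233,290),200):print("side rest",len(b),fit("side",b,.03))
for b in blobs(tan2|dark2,(165,185,240,312),3000):print("side board",len(b),fit("side",b,.01))
a=cv2.resize(im[235:305,200:385],None,fx=4,fy=4,interpolation=cv2.INTER_CUBIC)
b=cv2.resize(im[195:265,105:180],None,fx=4,fy=4,interpolation=cv2.INTER_CUBIC)
c=cv2.resize(ims[125:185,205:265],None,fx=5,fy=5,interpolation=cv2.INTER_CUBIC)
o=np.zeros((600,760,3),np.uint8);o[:280,:740]=a;o[290:570,:300]=b;o[290:590,310:610]=c
cv2.imwrite("pics/crop1.png",o[...,::-1])
E
```

```text
top rest 1062 (array([486.2,  59. ]), array([485.8,  59.3]), array([ 59.4, 109.5]), 110.9, np.float64(110.8), array([ 58.9, 107.9]))
top rest 1064 (array([ 459.7, -117.2]), array([ 459.5, -116.8]), array([ 58.4, 108.6]), 82.2, np.float64(82.5), array([ 58., 108.]))
top board 8895 (array([466.6, -29.6]), array([463.3, -29.6]), array([134.8, 418.6]), 89.7, np.float64(89.7), array([129.3, 418.2]))
rack rest top 461 (array([555.1, 347.2]), array([558.5, 351.9]), array([ 38.1, 109.5]), 100.5, np.float64(105.2), array([ 28.3, 112.4]))
side rest 611 (array([486.2,  60.9]), array([486.5,  59.1]), array([ 59.7, 109.9]), 110.9, np.float64(110.2), array([ 59.6, 108.9]))
side rest 945 (array([ 459.6, -115.9]), array([ 459.5, -117.8]), array([ 59.6, 109.9]), 82.2, np.float64(82.7), array([ 59.8, 110.4]))
side board 6607 (array([468.6, -39.3]), array([464.7, -67.4]), array([134.9, 435.3]), 89.5, np.float64(89.8), array([128.2, 414.5]))
```

View pics/crop1.png

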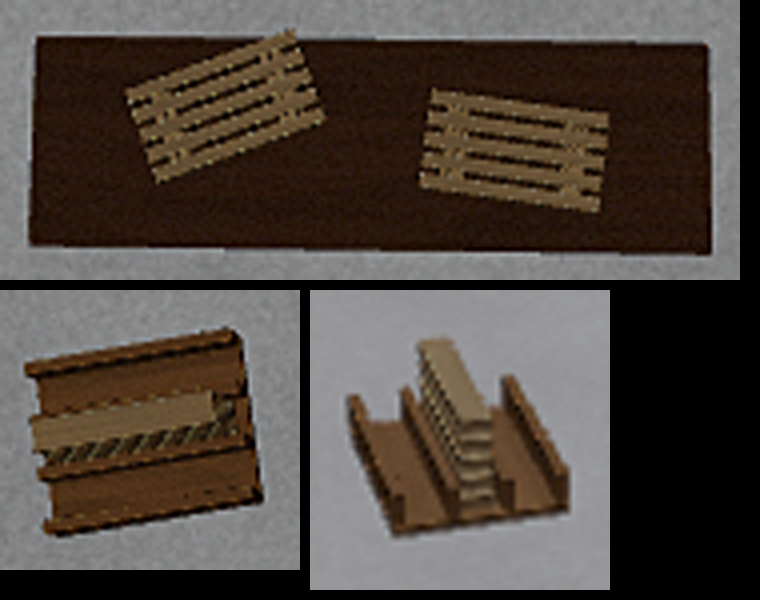

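The crop shows the two tan rests on the board, left at crop (225,105) and right at (515,150). It also shows the tan rest on edge in the middle rack slot, its top face at crop x 32–214, y 390–450. Board corners are at crop (36,38), (709,44), (711,254) and (30,245). I'll triangulate the rack rest's height and take the moves from these.

```bash
cat >> h.py <<'E'
def go(x,y,z,yaw,cur=None):
    s=robot.sense();p=np.array(s["ee_pos"]);ya=s["eef_rot"][2]
    if cur: p=np.array(cur[:3]);ya=cur[3]
    d=(np.array([x,y,z])-p)*1000;a=np.deg2rad(ya)
    tw=((ya-yaw+90)%180)-90
    print("from",p.round(4),round(ya,2),"-> delta_pos tool",np.round([d@[np.cos(a),np.sin(a),0],d@[np.sin(a),-np.cos(a),0],-d[2]],1),"twist",round(tw,2))
E
python3 - <<'E'
from h import *
np.set_printoptions(precision=4,suppress=True)
t=np.array([(32,420),(34,450),(212,390),(214,420)])*1.-[0,290]; t=t/4+[105,195]-.4
s=np.array([(450,340),(418,343),(492,415),(460,420)])*1.-[310,290]; s=s/5+[205,125]-.4
X=tri(t,s);print(X,X.mean(0));T=back("top",t,.068);S=back("side",s,.068)
for A in(X,T,S):print(A.mean(0),np.rad2deg(np.arctan2(*((A[:2].mean(0)-A[2:].mean(0))[[1,0]]))))
c=np.array([(36,38),(709,44),(711,254),(30,245)])/4+[200,235]-.4
B=back("top",c,.01);print(B,B.mean(0),np.rad2deg(np.arctan2(*((B[0]-B[1]+B[3]-B[2])[[1,0]]))))
import sys
sd=cv2.imread("pics/side0.png")[...,::-1].copy();a,b=masks(sd)
q=max(blobs(a|b,(165,185,240,312),3000),key=len)
print(cv2.approxPolyDP(cv2.convexHull(q.astype(np.int32)),5,True).reshape(-1,2).tolist(), proj("side",B).round(1).tolist())
go(.4855,.0595,.27,110.8)
E
```

```text
[[0.5623 0.4034 0.0666]
 [0.5434 0.401  0.0668]
 [0.5803 0.2945 0.0713]
 [0.562  0.2928 0.0699]] [0.562  0.3479 0.0687]
[0.562  0.3479 0.0687] 99.58010531565837
[0.562 0.348 0.068] 99.93141636683131
[0.5623 0.3491 0.068 ] 100.50770870216077
[[ 0.528   0.1793  0.01  ]
 [ 0.5269 -0.24    0.01  ]
 [ 0.398  -0.2384  0.01  ]
 [ 0.4004  0.1792  0.01  ]] [ 0.4633 -0.03    0.01  ] 89.76232428291803
[[239, 311], [171, 310], [180, 193], [226, 191]] [[225.6, 189.9], [235.4, 304.6], [169.6, 309.9], [178.5, 192.6]]
from [0.1812 0.6502 0.4047] 164.42 -> delta_pos tool [-451.7 -487.3  134.7] twist 53.62
```

Request:
{"op": "send_rows", "data": {"steps": [{"delta_pos": [0, 0, 0], "twist": 7, "jaw": 94}, {"delta_pos": [0, 0, 0], "twist": 7, "jaw": 94}, {"delta_pos": [0, 0, 0], "twist": 7, "jaw": 94}, {"delta_pos": [0, 0, 0], "twist": 7, "jaw": 94}, {"delta_pos": [0, 0, 0], "twist": 7, "jaw": 94}, {"delta_pos": [0, 0, 0], "twist": 7, "jaw": 94}, {"delta_pos": [0, 0, 0], "twist": 7, "jaw": 94}, {"delta_pos": [0, 0, 0], "twist": 7, "jaw": 94}, {"delta_pos": [0, 0, 0], "twist": 7, "jaw": 94}, {"delta_pos": [0, 0, 0], "twist": 7, "jaw": 94}], "newtons": 20}}

```text
time: 1.53
ee_pos: [0.1812, 0.6502, 0.4047]
eef_rot: [-180.0, -0.0, 94.1]
ft_force: [0.2, -0.7, -0.1]
grip_width: 0.0941
grip_force: 0.0
```

Request:
{"op": "send_rows", "data": {"steps": [{"delta_pos": [0, 0, 0], "twist": 6, "jaw": 94}, {"delta_pos": [0, 0, 0], "twist": 6, "jaw": 94}, {"delta_pos": [-29, 26, 0], "twist": 0, "jaw": 94}, {"delta_pos": [-29, 26, 0], "twist": 0, "jaw": 94}, {"delta_pos": [-29, 26, 0], "twist": 0, "jaw": 94}, {"delta_pos": [-29, 26, 0], "twist": 0, "jaw": 94}, {"delta_pos": [-29, 26, 0], "twist": 0, "jaw": 94}, {"delta_pos": [-29, 26, 0], "twist": 0, "jaw": 94}, {"delta_pos": [-29, 26, 0], "twist": 0, "jaw": 94}, {"delta_pos": [-29, 26, 0], "twist": 0, "jaw": 94}]}}

```text
time: 2.37
ee_pos: [0.3575, 0.391, 0.4049]
eef_rot: [-180.0, -0.0, 82.4]
ft_force: [1.3, 0.1, 0.1]
grip_width: 0.0942
grip_force: 0.0
```

Request:
{"op": "send_rows", "data": {"steps": [{"delta_pos": [-29, 26, 0], "twist": 0, "jaw": 94}, {"delta_pos": [-29, 26, 0], "twist": 0, "jaw": 94}, {"delta_pos": [-29, 26, 0], "twist": 0, "jaw": 94}, {"delta_pos": [-29, 26, 0], "twist": 0, "jaw": 94}, {"delta_pos": [-29, 26, 0], "twist": 0, "jaw": 94}, {"delta_pos": [-29, 26, 0], "twist": 0, "jaw": 94}, {"delta_pos": [0, 0, 0], "twist": 0, "jaw": 94}]}}

```text
time: 2.95
ee_pos: [0.4916, 0.1932, 0.4054]
eef_rot: [179.9, 0.0, 82.0]
ft_force: [-0.7, -0.8, -0.4]
grip_width: 0.0938
grip_force: 0.0
```

Request:
{"op": "send_rows", "data": {"steps": [{"delta_pos": [-34.6, 1, 13], "twist": 0, "jaw": 94}, {"delta_pos": [-34.6, 1, 13], "twist": 0, "jaw": 94}, {"delta_pos": [-34.6, 1, 13], "twist": 0, "jaw": 94}, {"delta_pos": [-34.6, 1, 13], "twist": 0, "jaw": 94}, {"delta_pos": [-34.6, 1, 13], "twist": 0, "jaw": 94}, {"delta_pos": [-34.6, 1, 13], "twist": 0, "jaw": 94}, {"delta_pos": [-34.6, 1, 13], "twist": 0, "jaw": 94}, {"delta_pos": [-34.6, 1, 13], "twist": 0, "jaw": 94}, {"delta_pos": [-34.6, 1, 13], "twist": 0, "jaw": 94}, {"delta_pos": [0, 0, 0], "twist": 0, "jaw": 94}]}}

```text
time: 3.78
ee_pos: [0.4545, -0.116, 0.2864]
eef_rot: [-179.9, 0.1, 82.0]
ft_force: [-1.6, 0.2, 0.3]
grip_width: 0.0943
grip_force: 0.0
```

```bash
python3 -c "
from h import *
go(.4596,-.117,.212,82.4)
s=robot.sense();print(s['eef_rot'],s['q'])"
```

```text
from [ 0.4545 -0.116   0.2864] 81.99 -> delta_pos tool [-0.3  5.2 74.4] twist -0.41
[-1.79927322e+02  1.16481407e-01  8.19938177e+01] [-28.38287621  17.63768713  41.05551968 125.8716162  -17.11707237
  42.00054886  16.20918484]
```

Request:
{"op": "send_rows", "data": {"steps": [{"delta_pos": [0, 5, 15], "twist": -0.4, "jaw": 94}, {"delta_pos": [0, 0, 20], "twist": 0, "jaw": 94}, {"delta_pos": [0, 0, 20], "twist": 0, "jaw": 94}, {"delta_pos": [0, 0, 12], "twist": 0, "jaw": 94}, {"delta_pos": [0, 0, 7], "twist": 0, "jaw": 94}, {"delta_pos": [0, 0, 0], "twist": 0, "jaw": 94}, {"delta_pos": [0, 0, 0], "twist": 0, "jaw": 50}, {"delta_pos": [0, 0, 0], "twist": 0, "jaw": 50}, {"delta_pos": [0, 0, 0], "twist": 0, "jaw": 50}, {"delta_pos": [0, 0, 0], "twist": 0, "jaw": 50}], "newtons": 20}}

```text
time: 4.62
ee_pos: [0.4616, -0.1107, 0.2144]
eef_rot: [179.9, -0.0, 82.8]
ft_force: [0.2, -0.3, -0.2]
grip_width: 0.0706
grip_force: 0.0
```

```bash
python3 -c "
from h import *
go(.4627,-.155,.212,89.7)"
```

```text
from [ 0.4616 -0.1107  0.2144] 82.84 -> delta_pos tool [-43.8   6.6   2.4] twist -6.86
```

Request:
{"op": "send_rows", "data": {"steps": [{"delta_pos": [0, 0, 0], "twist": 0, "jaw": 50}, {"delta_pos": [0, 0, 0], "twist": 0, "jaw": 50}, {"delta_pos": [0, 0, 0], "twist": 0, "jaw": 50}]}}

```text
time: 4.87
ee_pos: [0.4615, -0.1107, 0.214]
eef_rot: [180.0, -0.0, 82.8]
ft_force: [-0.2, 1.0, 8.8]
grip_width: 0.06
grip_force: 20.0
```

```bash
python3 -c "
from h import *
go(.4627,-.155,.212,89.7);s=robot.sense();print(s['q'].round(1),s['grip_width'])"
```

```text
from [ 0.4615 -0.1107  0.214 ] 82.83 -> delta_pos tool [-43.8   6.7   2. ] twist -6.87
[-22.   25.8  33.7 127.4 -26.   33.4  24. ] 0.05999702622654086
```

Request:
{"op": "send_rows", "data": {"steps": [{"delta_pos": [0, 0, -10], "twist": 0, "jaw": 50}, {"delta_pos": [0, 0, -10], "twist": 0, "jaw": 50}, {"delta_pos": [-12.5, 2, 0], "twist": 0, "jaw": 50}, {"delta_pos": [-12.5, 2, 0], "twist": 0, "jaw": 50}, {"delta_pos": [-12.5, 2, 0], "twist": 0, "jaw": 50}, {"delta_pos": [0, 0, 0], "twist": -3.5, "jaw": 50}, {"delta_pos": [0, 0, 0], "twist": -3.4, "jaw": 50}, {"delta_pos": [0, 0, 0], "twist": 0, "jaw": 50}, {"delta_pos": [0, 0, 0], "twist": 0, "jaw": 50}]}}

```text
time: 5.62
ee_pos: [0.4627, -0.1488, 0.2344]
eef_rot: [180.0, -0.0, 89.6]
ft_force: [0.4, -0.3, -0.2]
grip_width: 0.06
grip_force: 20.0
```

```bash
python3 -c "
from h import *
go(.4627,-.1487,.212,89.7)
im=shot('top','g1');tan,_=masks(im)
for b in blobs(tan,(300,235,385,305),50):print(len(b),fit('top',b,.05))
s=robot.sense();print(s['ft_force'])"
```

```text
from [ 0.4627 -0.1488  0.2344] 89.61 -> delta_pos tool [ 0.1  0.  22.4] twist -0.09
66 (array([ 523.3, -219.8]), array([ 524.2, -215.8]), array([10.9, 71. ]), 58.9, np.float64(57.0), array([ 8.6, 74.1]))
142 (array([ 510.2, -146.4]), array([ 513.8, -146.9]), array([33.6, 45.3]), 147.3, np.float64(103.2), array([26.1, 38.2]))
[ 0.14839572 -0.35721358 -0.22485958]
```

Request:
{"op": "send_rows", "data": {"steps": [{"delta_pos": [0, 0, 10], "twist": 0, "jaw": 50}, {"delta_pos": [0, 0, 8], "twist": 0, "jaw": 50}, {"delta_pos": [0, 0, 2], "twist": 0, "jaw": 50}, {"delta_pos": [0, 0, 0], "twist": 0, "jaw": 50}, {"delta_pos": [0, 0, 0], "twist": 0, "jaw": 90}, {"delta_pos": [0, 0, 0], "twist": 0, "jaw": 90}, {"delta_pos": [0, 0, 0], "twist": 0, "jaw": 90}, {"delta_pos": [0, 0, 0], "twist": 0, "jaw": 90}, {"delta_pos": [0, 0, -20], "twist": 0, "jaw": 90}, {"delta_pos": [0, 0, -35], "twist": 0, "jaw": 90}]}}

```text
time: 6.5
ee_pos: [0.4616, -0.1485, 0.2671]
eef_rot: [-179.7, 0.0, 89.7]
ft_force: [-0.1, 1.4, 0.4]
grip_width: 0.0902
grip_force: 0.0
```

```bash
python3 -c "
from h import *
s=robot.sense();go(.4855,.0595,.28,110.8,[*s['ee_pos'],s['eef_rot'][2]])
go(.4855,.0595,.28,110.8,[*s['ee_pos'],110.8])"
```

```text
from [ 0.4616 -0.1485  0.2671] 89.71 -> delta_pos tool [208.1  22.8 -12.9] twist -21.09
from [ 0.4616 -0.1485  0.2671] 110.8 -> delta_pos tool [186.   96.2 -12.9] twist 0.0
```

Request:
{"op": "send_rows", "data": {"steps": [{"delta_pos": [0, 0, 0], "twist": -7, "jaw": 94}, {"delta_pos": [0, 0, 0], "twist": -7, "jaw": 94}, {"delta_pos": [0, 0, 0], "twist": -7, "jaw": 94}, {"delta_pos": [31, 16, 0], "twist": 0, "jaw": 94}, {"delta_pos": [31, 16, 0], "twist": 0, "jaw": 94}, {"delta_pos": [31, 16, 0], "twist": 0, "jaw": 94}, {"delta_pos": [31, 16, 0], "twist": 0, "jaw": 94}, {"delta_pos": [31, 16, 0], "twist": 0, "jaw": 94}, {"delta_pos": [31, 16, 0], "twist": 0, "jaw": 94}, {"delta_pos": [0, 0, 0], "twist": 0, "jaw": 94}]}}

```text
time: 7.33
ee_pos: [0.4871, 0.0655, 0.2686]
eef_rot: [179.9, -0.1, 111.1]
ft_force: [-0.6, 1.4, 0.5]
grip_width: 0.0943
grip_force: 0.0
```

```bash
python3 -c "
from h import *
go(.4858,.0593,.212,110.8)"
```

```text
from [0.4871 0.0655 0.2686] 111.13 -> delta_pos tool [-5.3 -3.5 56.6] twist 0.33
```

Request:
{"op": "send_rows", "data": {"steps": [{"delta_pos": [-5, -3.5, 14], "twist": 0.3, "jaw": 94}, {"delta_pos": [0, 0, 20], "twist": 0, "jaw": 94}, {"delta_pos": [0, 0, 14], "twist": 0, "jaw": 94}, {"delta_pos": [0, 0, 7], "twist": 0, "jaw": 94}, {"delta_pos": [0, 0, 0], "twist": 0, "jaw": 94}, {"delta_pos": [0, 0, 0], "twist": 0, "jaw": 50}, {"delta_pos": [0, 0, 0], "twist": 0, "jaw": 50}, {"delta_pos": [0, 0, 0], "twist": 0, "jaw": 50}, {"delta_pos": [0, 0, 0], "twist": 0, "jaw": 50}, {"delta_pos": [0, 0, 0], "twist": 0, "jaw": 50}], "newtons": 20}}

```text
time: 8.17
ee_pos: [0.4852, 0.0534, 0.2142]
eef_rot: [180.0, -0.0, 110.4]
ft_force: [0.3, -0.2, 0.8]
grip_width: 0.0639
grip_force: 0.4
```

Request:
{"op": "send_rows", "data": {"steps": [{"delta_pos": [0, 0, 0], "twist": 0, "jaw": 50}, {"delta_pos": [0, 0, 0], "twist": 0, "jaw": 50}, {"delta_pos": [0, 0, 0], "twist": 0, "jaw": 50}]}}

```text
time: 8.42
ee_pos: [0.4853, 0.0534, 0.2141]
eef_rot: [180.0, -0.0, 110.4]
ft_force: [-0.1, 0.7, 7.4]
grip_width: 0.0593
grip_force: 20.0
```

```bash
python3 -c "
from h import *
s=robot.sense();p=s['ee_pos'];print(p)
a=np.deg2rad(s['eef_rot'][2]);off=(np.array([.4858,.0593])-p[:2])@[np.cos(a),np.sin(a)];print('off',off)
go(.4633,-.030-off,.235,89.7)
go(.4633,-.030-off,.235,89.7,[*p,89.7])"
```

```text
[0.48534753 0.05337137 0.21409503]
off 0.005397896904698907
from [0.4853 0.0534 0.2141] 110.43 -> delta_pos tool [-75.5 -51.6 -20.9] twist 20.73
from [0.4853 0.0534 0.2141] 89.7 -> delta_pos tool [-88.9 -21.6 -20.9] twist 0.0
```

Request:
{"op": "send_rows", "data": {"steps": [{"delta_pos": [0, 0, -10], "twist": 0, "jaw": 50}, {"delta_pos": [0, 0, -10], "twist": 0, "jaw": 50}, {"delta_pos": [0, 0, 0], "twist": 6.9, "jaw": 50}, {"delta_pos": [0, 0, 0], "twist": 6.9, "jaw": 50}, {"delta_pos": [0, 0, 0], "twist": 6.9, "jaw": 50}, {"delta_pos": [-22.2, -5.4, 0], "twist": 0, "jaw": 50}, {"delta_pos": [-22.2, -5.4, 0], "twist": 0, "jaw": 50}, {"delta_pos": [-22.2, -5.4, 0], "twist": 0, "jaw": 50}, {"delta_pos": [-22.2, -5.4, 0], "twist": 0, "jaw": 50}, {"delta_pos": [0, 0, 0], "twist": 0, "jaw": 50}]}}

```text
time: 9.25
ee_pos: [0.4619, -0.0389, 0.2347]
eef_rot: [180.0, 0.0, 89.5]
ft_force: [-0.8, -0.9, -1.3]
grip_width: 0.0598
grip_force: 20.0
```

Request:
{"op": "send_rows", "data": {"steps": [{"delta_pos": [0, 0, 0], "twist": 0, "jaw": 50}, {"delta_pos": [0, 0, 0], "twist": 0, "jaw": 50}]}}

```text
time: 9.42
ee_pos: [0.4633, -0.035, 0.2342]
eef_rot: [180.0, -0.0, 89.7]
ft_force: [0.3, 0.0, -1.5]
grip_width: 0.06
grip_force: 20.0
```

```bash
python3 -c "
from h import *
go(.4633,-.0354,.214,89.7)"
```

```text
from [ 0.4633 -0.035   0.2342] 89.73 -> delta_pos tool [-0.4 -0.  20.2] twist 0.03
```

Request:
{"op": "send_rows", "data": {"steps": [{"delta_pos": [0, 0, 10], "twist": 0, "jaw": 50}, {"delta_pos": [0, 0, 8], "twist": 0, "jaw": 50}, {"delta_pos": [0, 0, 2], "twist": 0, "jaw": 50}, {"delta_pos": [0, 0, 0], "twist": 0, "jaw": 50}, {"delta_pos": [0, 0, 0], "twist": 0, "jaw": 90}, {"delta_pos": [0, 0, 0], "twist": 0, "jaw": 90}, {"delta_pos": [0, 0, 0], "twist": 0, "jaw": 90}, {"delta_pos": [0, 0, 0], "twist": 0, "jaw": 90}, {"delta_pos": [0, 0, -20], "twist": 0, "jaw": 90}, {"delta_pos": [0, 0, -40], "twist": 0, "jaw": 90}]}}

```text
time: 10.25
ee_pos: [0.4619, -0.0353, 0.2717]
eef_rot: [-179.7, 0.1, 89.7]
ft_force: [0.7, 0.8, 0.5]
grip_width: 0.0898
grip_force: 0.0
```

Request:
{"op": "send_rows", "data": {"steps": [{"delta_pos": [0, 0, -40], "twist": -5, "jaw": 80}, {"delta_pos": [0, 0, 0], "twist": -5, "jaw": 80}, {"delta_pos": [0, 0, 0], "twist": 0, "jaw": 80}, {"delta_pos": [0, 0, 0], "twist": 0, "jaw": 80}]}}

```text
time: 10.58
ee_pos: [0.4629, -0.0352, 0.3136]
eef_rot: [180.0, -0.0, 99.6]
ft_force: [0.4, 0.8, -0.4]
grip_width: 0.0799
grip_force: 0.0
```

```bash
python3 -c "
from h import *
go(.562,.348,.30,100)"
```

```text
from [ 0.4629 -0.0352  0.3136] 99.61 -> delta_pos tool [361.2 161.7  13.6] twist -0.39
```

Request:
{"op": "send_rows", "data": {"steps": [{"delta_pos": [36, 16, 0], "twist": -0.3, "jaw": 80}, {"delta_pos": [36, 16, 0], "twist": 0, "jaw": 80}, {"delta_pos": [36, 16, 0], "twist": 0, "jaw": 80}, {"delta_pos": [36, 16, 0], "twist": 0, "jaw": 80}, {"delta_pos": [36, 16, 0], "twist": 0, "jaw": 80}, {"delta_pos": [36, 16, 0], "twist": 0, "jaw": 80}, {"delta_pos": [36, 16, 0], "twist": 0, "jaw": 80}, {"delta_pos": [36, 16, 0], "twist": 0, "jaw": 80}, {"delta_pos": [36, 16, 0], "twist": 0, "jaw": 80}, {"delta_pos": [36, 16, 0], "twist": 0, "jaw": 80}]}}

```text
time: 11.42
ee_pos: [0.5579, 0.3487, 0.3114]
eef_rot: [-179.8, 0.1, 99.8]
ft_force: [-0.0, -0.9, 0.8]
grip_width: 0.08
grip_force: 0.0
```

Request:
{"op": "send_rows", "data": {"steps": [{"delta_pos": [0, 0, 0], "twist": 0, "jaw": 80}, {"delta_pos": [0, 0, 0], "twist": 0, "jaw": 80}, {"delta_pos": [0, 0, 0], "twist": 0, "jaw": 80}]}}

```text
time: 11.67
ee_pos: [0.5579, 0.3463, 0.3117]
eef_rot: [-179.9, 0.1, 99.9]
ft_force: [-0.2, -0.7, 0.1]
grip_width: 0.08
grip_force: 0.0
```

```bash
python3 -c "
from h import *
go(.562,.348,.238,100)
im=shot('top','t2');tan,dark=masks(im)
for b in blobs(tan,(205,240,382,300),300):print('top rest',len(b),fit('top',b,.03))
im=shot('side','s2');tan,dark=masks(im)
for b in blobs(tan,(165,185,240,312),300):print('side rest',len(b),fit('side',b,.03))
"
```

```text
from [0.5579 0.3463 0.3117] 99.89 -> delta_pos tool [ 1.   4.3 73.7] twist -0.11
top rest 1098 (array([461.6, -29. ]), array([462.1, -29.7]), array([ 58.2, 107.5]), 90.4, np.float64(89.1), array([ 59.5, 108.9]))
top rest 1076 (array([ 461.6, -155.2]), array([ 461.3, -154.6]), array([ 59. , 107.2]), 88.9, np.float64(89.7), array([ 58.8, 108.1]))
side rest 1845 (array([462. , -90.9]), array([ 461.8, -102.7]), array([ 59.6, 236.2]), 89.7, np.float64(89.7), array([ 59.6, 240. ]))
```

Request:
{"op": "send_rows", "data": {"steps": [{"delta_pos": [1, 4, 0], "twist": 0, "jaw": 70}, {"delta_pos": [0, 0, 20], "twist": 0, "jaw": 70}, {"delta_pos": [0, 0, 20], "twist": 0, "jaw": 70}, {"delta_pos": [0, 0, 20], "twist": 0, "jaw": 70}, {"delta_pos": [0, 0, 10], "twist": 0, "jaw": 70}, {"delta_pos": [0, 0, 4], "twist": 0, "jaw": 60}, {"delta_pos": [0, 0, 0], "twist": 0, "jaw": 40}, {"delta_pos": [0, 0, 0], "twist": 0, "jaw": 10}, {"delta_pos": [0, 0, 0], "twist": 0, "jaw": 10}, {"delta_pos": [0, 0, 0], "twist": 0, "jaw": 10}], "newtons": 20}}

```text
time: 12.6
ee_pos: [0.5622, 0.3487, 0.2407]
eef_rot: [179.9, -0.0, 100.0]
ft_force: [0.6, -0.4, -0.2]
grip_width: 0.0401
grip_force: 0.0
```

Request:
{"op": "send_rows", "data": {"steps": [{"delta_pos": [0, 0, 0], "twist": 0, "jaw": 10}, {"delta_pos": [0, 0, 0], "twist": 0, "jaw": 10}, {"delta_pos": [0, 0, 0], "twist": 0, "jaw": 10}, {"delta_pos": [0, 0, 0], "twist": 0, "jaw": 10}]}}

```text
time: 12.93
ee_pos: [0.562, 0.3486, 0.2399]
eef_rot: [180.0, -0.0, 100.0]
ft_force: [-1.0, -0.0, 2.4]
grip_width: 0.0199
grip_force: 20.0
```

Request:
{"op": "send_rows", "data": {"steps": [{"delta_pos": [0, 0, -10], "twist": 0, "jaw": 10}, {"delta_pos": [0, 0, -20], "twist": 0, "jaw": 10}, {"delta_pos": [0, 0, -20], "twist": 0, "jaw": 10}, {"delta_pos": [0, 0, -10], "twist": 0, "jaw": 10}, {"delta_pos": [-20, -9, 0], "twist": 0, "jaw": 10}, {"delta_pos": [-30, -13, 0], "twist": 0, "jaw": 10}, {"delta_pos": [-30, -13, 0], "twist": 0, "jaw": 10}, {"delta_pos": [-30, -13, 0], "twist": 0, "jaw": 10}, {"delta_pos": [-30, -13, 0], "twist": 0, "jaw": 10}, {"delta_pos": [-30, -13, 0], "twist": 0, "jaw": 10}]}}

```text
time: 13.77
ee_pos: [0.5179, 0.1668, 0.2999]
eef_rot: [180.0, -0.0, 100.0]
ft_force: [1.3, -0.4, -1.2]
grip_width: 0.0199
grip_force: 20.0
```

Request:
{"op": "send_rows", "data": {"steps": [{"delta_pos": [-30, -13, 0], "twist": 0, "jaw": 10}, {"delta_pos": [-20, -9, 0], "twist": 0, "jaw": 10}, {"delta_pos": [-10, -4.4, 0], "twist": 0, "jaw": 10}, {"delta_pos": [0, 0, 0], "twist": 5, "jaw": 10}, {"delta_pos": [0, 0, 0], "twist": 5.3, "jaw": 10}, {"delta_pos": [0, 0, 0], "twist": 0, "jaw": 10}, {"delta_pos": [0, 0, 0], "twist": 0, "jaw": 10}, {"delta_pos": [0, 0, 0], "twist": 0, "jaw": 10}]}}

```text
time: 14.43
ee_pos: [0.5031, 0.1052, 0.2997]
eef_rot: [-180.0, 0.0, 90.0]
ft_force: [-0.4, 0.9, -1.2]
grip_width: 0.0199
grip_force: 20.0
```

```bash
python3 -c "
from h import *
go(.503,.103,.242,89.7);s=robot.sense();print(s['grip_width'],s['ft_force'])"
```

```text
from [0.5031 0.1052 0.2997] 89.95 -> delta_pos tool [-2.2 -0.1 57.7] twist 0.25
0.01989405300194458 [-0.42598152  0.86208135 -1.15613956]
```

Lower to about contact, watching the force.

Request:
{"op": "send_rows", "data": {"steps": [{"delta_pos": [0, 0, 20], "twist": 0.3, "jaw": 10}, {"delta_pos": [0, 0, 20], "twist": 0, "jaw": 10}, {"delta_pos": [0, 0, 10], "twist": 0, "jaw": 10}, {"delta_pos": [0, 0, 5], "twist": 0, "jaw": 10}, {"delta_pos": [0, 0, 2], "twist": 0, "jaw": 10}, {"delta_pos": [0, 0, 0], "twist": 0, "jaw": 10}, {"delta_pos": [0, 0, 0], "twist": 0, "jaw": 10}]}}

```text
time: 15.02
ee_pos: [0.5034, 0.1046, 0.2433]
eef_rot: [180.0, -0.0, 89.4]
ft_force: [-0.1, -0.4, -1.2]
grip_width: 0.0203
grip_force: 20.0
```

Request:
{"op": "send_rows", "data": {"steps": [{"delta_pos": [0, 0, 1.2], "twist": 0, "jaw": 10}, {"delta_pos": [0, 0, 0.5], "twist": 0, "jaw": 10}, {"delta_pos": [0, 0, 0], "twist": 0, "jaw": 10}]}}

```text
time: 15.27
ee_pos: [0.5034, 0.1046, 0.2419]
eef_rot: [179.9, -0.0, 89.4]
ft_force: [-2.8, -0.3, 10.4]
grip_width: 0.0194
grip_force: 20.0
```

Request:
{"op": "send_rows", "data": {"steps": [{"delta_pos": [0, 0, 0], "twist": 0, "jaw": 24}, {"delta_pos": [0, 0, 0], "twist": 0, "jaw": 35}, {"delta_pos": [0, 0, 0], "twist": 0, "jaw": 50}, {"delta_pos": [0, 0, 0], "twist": 0, "jaw": 60}, {"delta_pos": [0, 0, -20], "twist": 0, "jaw": 60}, {"delta_pos": [0, 0, -25], "twist": 0, "jaw": 60}, {"delta_pos": [0, 0, 0], "twist": 0, "jaw": 40}, {"delta_pos": [0, 0, 0], "twist": 0, "jaw": 0}, {"delta_pos": [0, 30, 0], "twist": 0, "jaw": 0}, {"delta_pos": [0, 30, 0], "twist": 0, "jaw": 0}]}}

```text
time: 16.1
ee_pos: [0.5629, 0.1045, 0.2854]
eef_rot: [-179.9, -0.1, 89.5]
ft_force: [0.2, 1.1, 0.8]
grip_width: 0.0341
grip_force: 0.0
```

Run:
```python
from h import *
a=shot('side','s3');go(.555,.104,.254,89.7)
cv2.imwrite('pics/s3c.png',cv2.resize(a[140:320,150:330],None,fx=3,fy=3)[...,::-1])
```

```text
from [0.568  0.1046 0.2857] 89.49 -> delta_pos tool [ -0.7 -13.   31.7] twist -0.21
```

View pics/s3c.png

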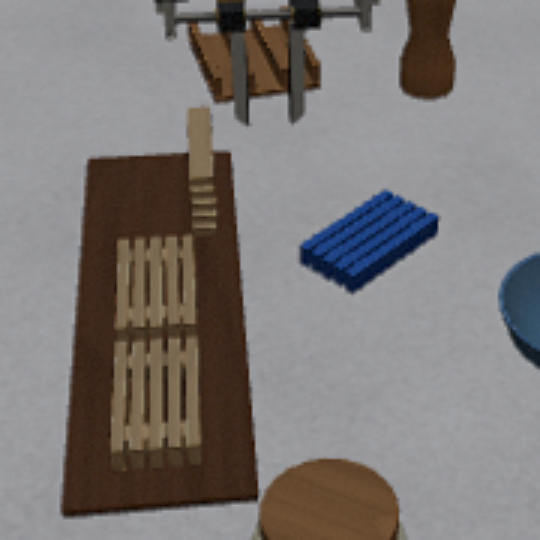

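The rest stands upright on the board's +y end (crop 200,170) and the fingers are clear of it on the +x side. I'll close the fingers, lower them and tip it toward −x.

Request:
{"op": "send_rows", "data": {"steps": [{"delta_pos": [0, 0, 0], "twist": 0, "jaw": 0}, {"delta_pos": [0, 0, 0], "twist": 0, "jaw": 0}, {"delta_pos": [0, 0, 0], "twist": 0, "jaw": 0}, {"delta_pos": [0, 0, 18], "twist": 0, "jaw": 0}, {"delta_pos": [0, 0, 13], "twist": 0, "jaw": 0}, {"delta_pos": [0, -15, 0], "twist": 0, "jaw": 0}, {"delta_pos": [0, -15, 0], "twist": 0, "jaw": 0}, {"delta_pos": [0, -5, 0], "twist": 0, "jaw": 0}, {"delta_pos": [0, -4, 0], "twist": 0, "jaw": 0}, {"delta_pos": [0, -4, 0], "twist": 0, "jaw": 0}]}}

```text
time: 16.98
ee_pos: [0.52, 0.1046, 0.2551]
eef_rot: [180.0, -0.0, 89.4]
ft_force: [0.6, 0.6, 1.2]
grip_width: -0.0001
grip_force: 0.1
```

Request:
{"op": "send_rows", "data": {"steps": [{"delta_pos": [0, -4, 0], "twist": 0, "jaw": 0}, {"delta_pos": [0, -4, 0], "twist": 0, "jaw": 0}, {"delta_pos": [0, -4, 0], "twist": 0, "jaw": 0}, {"delta_pos": [0, -4, 0], "twist": 0, "jaw": 0}, {"delta_pos": [0, -4, 0], "twist": 0, "jaw": 0}, {"delta_pos": [0, 0, 0], "twist": 0, "jaw": 0}, {"delta_pos": [0, 0, 0], "twist": 0, "jaw": 0}]}}

```text
time: 17.57
ee_pos: [0.5, 0.1047, 0.255]
eef_rot: [-180.0, -0.0, 89.4]
ft_force: [-0.2, 0.6, 0.1]
grip_width: 0.0006
grip_force: 0.0
```

Run:
```python
from h import *
a=shot('side','s4');print(robot.sense()['ee_pos'],robot.sense()['ft_force'])
cv2.imwrite('pics/s4c.png',cv2.resize(a[140:320,150:330],None,fx=3,fy=3)[...,::-1])
tan,_=masks(a)
for b in blobs(tan,(165,160,240,312),150):print('side rest',len(b),fit('side',b,.03))
```

```text
[0.50015389 0.10468586 0.25505266] [-1.00100473  0.60750743  0.4007011 ]
side rest 187 (array([544.8, 278.4]), array([548.4, 279.7]), array([55.7, 64.1]), 85.8, np.float64(87.1), array([49.5, 63.9]))
side rest 547 (array([462.5, 104.1]), array([461.7, 101.6]), array([ 59.7, 107.1]), 89.1, np.float64(91.4), array([ 59.1, 107.2]))
side rest 1873 (array([462.1, -91. ]), array([ 462. , -102.5]), array([ 59.7, 236.5]), 89.7, np.float64(89.7), array([ 59.7, 238.5]))
```

View pics/s4c.png

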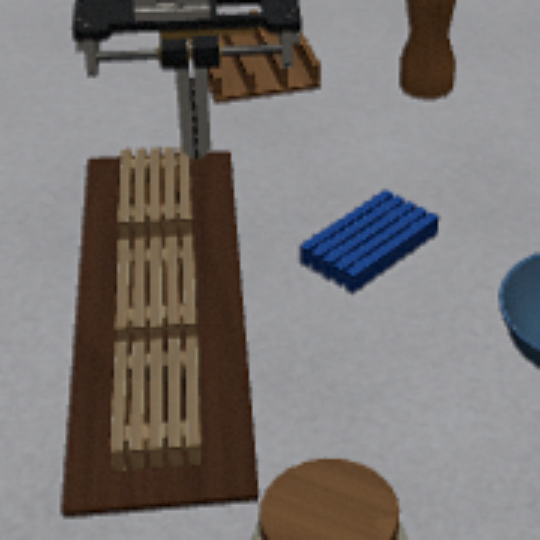

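The third rest toppled flat, in line and about 8 mm too far along +y. I'll back off and measure.

Request:
{"op": "send_rows", "data": {"steps": [{"delta_pos": [0, 0, -30], "twist": 0, "jaw": 94}, {"delta_pos": [15, 20, 0], "twist": 0, "jaw": 94}, {"delta_pos": [30, 20, 0], "twist": 0, "jaw": 94}, {"delta_pos": [30, 20, 0], "twist": 0, "jaw": 94}, {"delta_pos": [30, 20, 0], "twist": 0, "jaw": 94}, {"delta_pos": [30, 20, 0], "twist": 0, "jaw": 94}, {"delta_pos": [30, 20, 0], "twist": 0, "jaw": 94}, {"delta_pos": [0, 0, 0], "twist": 0, "jaw": 94}, {"delta_pos": [0, 0, 0], "twist": 0, "jaw": 94}]}}

```text
time: 18.37
ee_pos: [0.6222, 0.2702, 0.2841]
eef_rot: [-180.0, 0.0, 89.6]
ft_force: [0.1, -0.9, -1.1]
grip_width: 0.0568
grip_force: 0.0
```

```bash
cat > m.py <<'E'
from h import *
for k in range(2):
    for c,roi in(("top",(205,240,382,300)),("side",(165,185,240,312))):
        im=shot(c,f"{c}_m");tan,dark=masks(im)
        for b in blobs(tan,roi,300):print(c,len(b),*fit(c,b,.03))
im=cv2.imread("pics/top_m.png")[...,::-1].copy();tan,dark=masks(im)
q=max(blobs(tan|dark,(203,238,384,303),3000),key=len);print("board mean",fit("top",q,.01))
E
python3 m.py; python3 -c "
from h import *
go(.462,.103,.27,89.7)"
```

```text
top 1082 [462.1 104.7] [461.8 104.7] [ 58.7 108.4] 89.0 89.5 [ 58.9 109.5]
top 1099 [461.6 -29. ] [462.1 -29.8] [ 58.2 107.5] 90.4 89.2 [ 59.6 109. ]
top 1074 [ 461.6 -155.2] [ 461.3 -154.4] [ 59.  107.2] 88.9 89.6 [ 59.  107.7]
side 553 [462.3 104.2] [462.1 102.1] [ 59.7 107.3] 89.6 90.1 [ 59.6 108.3]
side 1861 [462.1 -90.9] [ 462.1 -102.5] [ 59.7 236.2] 89.7 89.7 [ 59.6 239.1]
top 1081 [462.  104.7] [461.8 104.7] [ 58.6 108.4] 89.0 89.6 [ 58.8 109.5]
top 1093 [461.6 -29. ] [462.  -29.5] [ 58.2 107.5] 90.4 88.7 [ 59.3 108.8]
top 1077 [ 461.6 -155.2] [ 461.4 -154.3] [ 59.  107.2] 88.9 89.3 [ 59.1 107.8]
side 553 [462.3 104.2] [462.1 102.1] [ 59.7 107.3] 89.6 90.1 [ 59.6 108.3]
side 1866 [462.1 -90.9] [ 462.  -102.5] [ 59.7 236.2] 89.7 89.7 [ 59.7 238.8]
board mean (array([463.7, -29.6]), array([463.2, -29.7]), array([129.1, 418.6]), 89.7, np.float64(89.7), array([129.1, 418.5]))
from [0.6215 0.2673 0.2851] 89.35 -> delta_pos tool [-166.1 -157.7   15.1] twist -0.35
```

Request:
{"op": "send_rows", "data": {"steps": [{"delta_pos": [-26, -25, 0], "twist": -0.3, "jaw": 94}, {"delta_pos": [-28, -26, 0], "twist": 0, "jaw": 94}, {"delta_pos": [-28, -26, 0], "twist": 0, "jaw": 94}, {"delta_pos": [-28, -26, 0], "twist": 0, "jaw": 94}, {"delta_pos": [-28, -26, 0], "twist": 0, "jaw": 94}, {"delta_pos": [-28, -26, 0], "twist": 0, "jaw": 94}, {"delta_pos": [0, 0, 0], "twist": 0, "jaw": 94}, {"delta_pos": [0, 0, 0], "twist": 0, "jaw": 94}, {"delta_pos": [0, 0, 0], "twist": 0, "jaw": 94}]}}

```text
time: 19.32
ee_pos: [0.4659, 0.1031, 0.2855]
eef_rot: [179.9, -0.1, 89.7]
ft_force: [-0.5, 0.9, 0.7]
grip_width: 0.094
grip_force: 0.0
```

```bash
python3 -c "
from h import *
go(.463,.1047,.214,89.7)"
```

```text
from [0.4659 0.1031 0.2855] 89.69 -> delta_pos tool [ 1.5 -2.9 71.5] twist -0.01
```

Request:
{"op": "send_rows", "data": {"steps": [{"delta_pos": [1, -2.5, 10], "twist": 0, "jaw": 94}, {"delta_pos": [0, 0, 20], "twist": 0, "jaw": 94}, {"delta_pos": [0, 0, 20], "twist": 0, "jaw": 94}, {"delta_pos": [0, 0, 13], "twist": 0, "jaw": 94}, {"delta_pos": [0, 0, 7], "twist": 0, "jaw": 94}, {"delta_pos": [0, 0, 0], "twist": 0, "jaw": 94}, {"delta_pos": [0, 0, 0], "twist": 0, "jaw": 50}, {"delta_pos": [0, 0, 0], "twist": 0, "jaw": 50}, {"delta_pos": [0, 0, 0], "twist": 0, "jaw": 50}, {"delta_pos": [0, 0, 0], "twist": 0, "jaw": 50}], "newtons": 20}}

```text
time: 20.15
ee_pos: [0.4635, 0.1045, 0.2156]
eef_rot: [179.9, -0.0, 89.7]
ft_force: [0.6, -0.1, 0.3]
grip_width: 0.0708
grip_force: 0.0
```

Request:
{"op": "send_rows", "data": {"steps": [{"delta_pos": [0, 0, 0], "twist": 0, "jaw": 50}, {"delta_pos": [0, 0, 0], "twist": 0, "jaw": 50}, {"delta_pos": [0, 0, 0], "twist": 0, "jaw": 50}, {"delta_pos": [0, 0, 0], "twist": 0, "jaw": 50}]}}

```text
time: 20.48
ee_pos: [0.4634, 0.1044, 0.2153]
eef_rot: [180.0, -0.0, 89.7]
ft_force: [-0.9, 1.0, 7.2]
grip_width: 0.0596
grip_force: 20.0
```

```bash
python3 -c "
from h import *
p=robot.sense()['ee_pos'];go(.4635,p[1]-.009,p[2],89.7)"
```

```text
from [0.4634 0.1044 0.2153] 89.73 -> delta_pos tool [-9.   0.1 -0. ] twist 0.03
```

Request:
{"op": "send_rows", "data": {"steps": [{"delta_pos": [0, 0, -8], "twist": 0, "jaw": 50}, {"delta_pos": [-4.5, 0, 0], "twist": 0, "jaw": 50}, {"delta_pos": [-4.5, 0, 0], "twist": 0, "jaw": 50}, {"delta_pos": [0, 0, 0], "twist": 0, "jaw": 50}, {"delta_pos": [0, 0, 0], "twist": 0, "jaw": 50}, {"delta_pos": [0, 0, 5], "twist": 0, "jaw": 50}, {"delta_pos": [0, 0, 3], "twist": 0, "jaw": 50}, {"delta_pos": [0, 0, 0], "twist": 0, "jaw": 50}, {"delta_pos": [0, 0, 0], "twist": 0, "jaw": 50}]}}

```text
time: 21.23
ee_pos: [0.4632, 0.0953, 0.2145]
eef_rot: [-180.0, 0.0, 89.7]
ft_force: [0.6, 0.1, -2.3]
grip_width: 0.0597
grip_force: 20.0
```

Request:
{"op": "send_rows", "data": {"steps": [{"delta_pos": [0, 0, 0], "twist": 0, "jaw": 94}, {"delta_pos": [0, 0, 0], "twist": 0, "jaw": 94}, {"delta_pos": [0, 0, 0], "twist": 0, "jaw": 94}, {"delta_pos": [0, 0, 0], "twist": 0, "jaw": 94}, {"delta_pos": [0, 0, -20], "twist": 0, "jaw": 94}, {"delta_pos": [0, 0, -30], "twist": 0, "jaw": 94}, {"delta_pos": [0, 0, -20], "twist": 0, "jaw": 94}, {"delta_pos": [30, 20, 0], "twist": 0, "jaw": 94}, {"delta_pos": [30, 20, 0], "twist": 0, "jaw": 94}, {"delta_pos": [30, 20, 0], "twist": 0, "jaw": 94}]}}

```text
time: 22.07
ee_pos: [0.5243, 0.1864, 0.2858]
eef_rot: [179.9, -0.1, 89.7]
ft_force: [0.7, -0.4, 0.9]
grip_width: 0.0939
grip_force: 0.0
```

Request:
{"op": "send_rows", "data": {"steps": [{"delta_pos": [30, 20, 0], "twist": 0, "jaw": 94}, {"delta_pos": [30, 20, 0], "twist": 0, "jaw": 94}, {"delta_pos": [30, 20, 0], "twist": 0, "jaw": 94}, {"delta_pos": [0, 0, 0], "twist": 0, "jaw": 94}, {"delta_pos": [0, 0, 0], "twist": 0, "jaw": 94}]}}

```text
time: 22.48
ee_pos: [0.5844, 0.2764, 0.2842]
eef_rot: [-180.0, 0.0, 89.9]
ft_force: [0.2, -0.8, 0.4]
grip_width: 0.094
grip_force: 0.0
```

```bash
python3 m.py; python3 -c "
import cv2;cv2.imwrite('pics/fin.png',cv2.resize(cv2.imread('pics/top_m.png')[100:310,100:460],None,fx=2.2,fy=2.2,interpolation=cv2.INTER_CUBIC))"
```

```text
top 1084 [463.2  95.4] [462.1  95.4] [ 58.3 107.8] 90.4 89.7 [ 58.6 109.7]
top 1098 [461.6 -29. ] [462.1 -29.7] [ 58.2 107.5] 90.4 89.1 [ 59.5 108.9]
top 1082 [ 461.6 -155.2] [ 461.4 -154.8] [ 59.  107.2] 88.9 90.1 [ 59.1 108.5]
side 2516 [462.2 -29.9] [462.1 -53.6] [ 60.2 358.4] 89.9 89.9 [ 59.8 357.7]
top 1083 [463.2  95.4] [462.1  95.4] [ 58.3 107.8] 90.4 89.8 [ 58.6 109.6]
top 1104 [461.6 -29. ] [462.1 -29.5] [ 58.2 107.5] 90.4 89.1 [ 59.5 109.5]
top 1079 [ 461.6 -155.2] [ 461.3 -154.9] [ 59.  107.2] 88.9 90.3 [ 58.9 108.4]
side 2516 [462.2 -29.9] [462.1 -53.6] [ 60.2 358.4] 89.9 89.9 [ 59.8 357.7]
board mean (array([463.7, -29.6]), array([463.2, -29.7]), array([129.1, 418.6]), 89.7, np.float64(89.7), array([129.1, 418.5]))
```

View pics/fin.png

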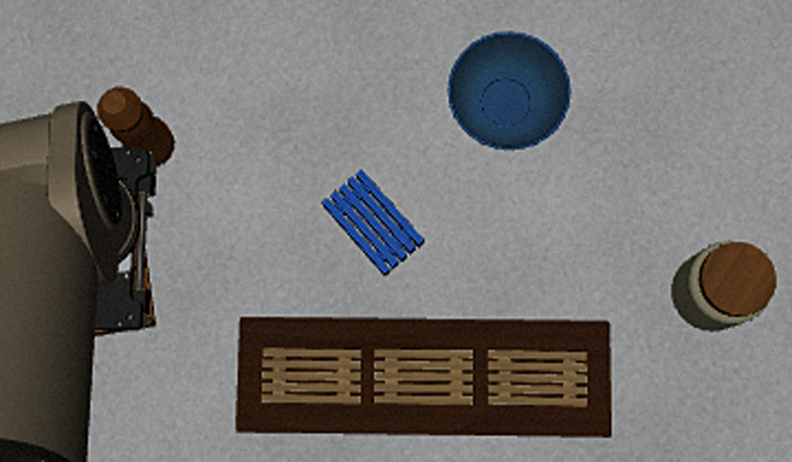

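The final view shows the three rests in one square row, spanning crop columns 262–588 and rows 348–406. The gaps are even at about 15 mm. The canister, mill and bowl are where they started, so I'm handing in.

```bash
python3 -c "
from rig import robot
print(robot.close_job())"
```

```text
the job is handed in; nothing more can be done
None
```

I handed the job in at about 22.5 s: all three pot rests lie flat in one straight row along the middle of the board, with gaps of about 15 mm, and the canister, mill and bowl were left alone.

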